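Lay out check-valve poppets in the order of their valves

TASK

The four brass check valves in the tray have been opened for inspection, and each poppet is lapped to its own valve, so they must not get mixed up. Lift each poppet out by its stem and stand it upright, disc down, in a seat of the wooden rack, so that the poppets stand in the same left-to-right order as the valves they came out of (leftmost valve, leftmost seat). Set the poppets down without letting them fall, and leave the valves standing in their compartments and the measuring tools and the bin where they are.

Things in the scene. Friction and masses are not known exactly. Their poses are not given: they have to be found in the camera images.
- valve_plain: loose cast-brass check-valve body, bonnet off, standing upright in one compartment of the valve tray: plain round mouth 66 across, standing on a hexagonal foot; 84 mm tall, about 1.2 kg. Open on top: a round chamber 52 mm wide and 34 mm deep, with a flat seat 50 mm above the origin. Origin: centre of its underside, z up along its axis. Not to be moved.
- poppet_plain: loose poppet of valve_plain, which it stands in at the start, disc down on the seat; all four poppets look alike: a brass disc 36 mm across and 7 mm thick below a plain upright round steel stem 12 mm across (a short cone at its root, up to 14 mm from the underside), 80 mm tall in all, about 0.13 kg; inside its valve the stem's top 46 mm stand above the valve's rim. Origin: centre of the disc's underside, z up along the stem.
- valve_flanged: loose cast-brass check-valve body, bonnet off, standing upright in one compartment of the valve tray: flat round flange 78 across with four small bolt holes round its mouth; 76 mm tall, about 1.2 kg. Open on top: a round chamber 52 mm wide and 34 mm deep, with a flat seat 42 mm above the origin. Origin: centre of its underside, z up along its axis. Not to be moved.
- poppet_flanged: loose poppet of valve_flanged, which it stands in at the start, disc down on the seat; all four poppets look alike: a brass disc 36 mm across and 7 mm thick below a plain upright round steel stem 12 mm across (a short cone at its root, up to 14 mm from the underside), 80 mm tall in all, about 0.13 kg; inside its valve the stem's top 46 mm stand above the valve's rim. Origin: centre of the disc's underside, z up along the stem.
- valve_lug: loose cast-brass check-valve body, bonnet off, standing upright in one compartment of the valve tray: round mouth with a 70-wide collar and a round test-port lug that sticks out 41 from the axis on the body's own +x side; 86 mm tall, about 1.2 kg. Open on top: a round chamber 52 mm wide and 34 mm deep, with a flat seat 52 mm above the origin. Origin: centre of its underside, z up along its axis. Not to be moved.
- poppet_lug: loose poppet of valve_lug, which it stands in at the start, disc down on the seat; all four poppets look alike: a brass disc 36 mm across and 7 mm thick below a plain upright round steel stem 12 mm across (a short cone at its root, up to 14 mm from the underside), 80 mm tall in all, about 0.13 kg; inside its valve the stem's top 46 mm stand above the valve's rim. Origin: centre of the disc's underside, z up along the stem.
- valve_hex: loose cast-brass check-valve body, bonnet off, standing upright in one compartment of the valve tray: hexagonal mouth (six wrench flats, 73 across at most) on a round foot; 80 mm tall, about 1.2 kg. Open on top: a round chamber 52 mm wide and 34 mm deep, with a flat seat 46 mm above the origin. Origin: centre of its underside, z up along its axis. Not to be moved.
- poppet_hex: loose poppet of valve_hex, which it stands in at the start, disc down on the seat; all four poppets look alike: a brass disc 36 mm across and 7 mm thick below a plain upright round steel stem 12 mm across (a short cone at its root, up to 14 mm from the underside), 80 mm tall in all, about 0.13 kg; inside its valve the stem's top 46 mm stand above the valve's rim. Origin: centre of the disc's underside, z up along the stem.
- valve_tray: fixed aluminium tray, 100 (x) by 364 (y) by 18 mm high, walls and floor 4 mm, with four compartments in a row along its own y at y = +135, +45, -45 and -135 mm, one valve in each, in any order. Origin: centre of its underside; its +y end is the left end as seen from the robot.
- poppet_rack: fixed pale wooden rack, a block 90 (x) by 320 (y) by 24 mm high, beyond the tray as seen from the robot, with four round seats in a row along its own y at x = 0, y = +112.5, +37.5, -37.5 and -112.5 mm: flat-bottomed dark-lined recesses 52 mm wide and 8 mm deep, their floors 16 mm above the origin; empty at the start. Origin: centre of its underside; its +y end is the left end as seen from the robot.
- caliper: bystander: steel digital caliper 230 mm long with a black slider housing, lying flat left of the work; up to 13 mm high. Origin: middle of the beam, on the table.
- plug_gauge: bystander: double-ended plug gauge 120 mm long, 22 mm across, lying left of the work. Origin: under the middle of its handle, on the table.
- bonnet_bin: bystander: green open bin 170 x 140 x 60 mm holding the four valve bonnets, right of the work. Origin: centre of its underside.

How it is judged (in metres and radians):
At the end, for the whole second after the job is handed in: Each poppet stands released and at rest in the seat matching its valve's place in the row: within 12 mm of the seat centre each way, within 4 mm of its floor, tilt under 0.1 rad. Valves upright (0.1 rad) and within 20 mm, bystanders within 20 mm, of where they started (((y of valve_plain in the frame of valve_tray between 0.105 and 0.165 m and y of poppet_plain in the frame of poppet_rack between 0.1005 and 0.1245 m) or (y of valve_plain in the frame of valve_tray between 0.015 and 0.075 m and y of poppet_plain in the frame of poppet_rack between 0.0255 and 0.0495 m) or (y of valve_plain in the frame of valve_tray between -0.075 and -0.015 m and y of poppet_plain in the frame of poppet_rack between -0.0495 and -0.0255 m) or (y of valve_plain in the frame of valve_tray between -0.165 and -0.105 m and y of poppet_plain in the frame of poppet_rack between -0.1245 and -0.1005 m)) and x of poppet_plain in the frame of poppet_rack between -0.012 and 0.012 m and z of each of poppet_plain, poppet_flanged, poppet_lug, poppet_hex in the frame of poppet_rack below 0.02 m and angle between each of poppet_plain, valve_plain, poppet_flanged, valve_flanged, poppet_lug, valve_lug, poppet_hex, valve_hex's own z axis and vertical below 0.1 rad and linear speed of each of poppet_plain, valve_plain, poppet_flanged, valve_flanged, poppet_lug, valve_lug, poppet_hex, valve_hex below 0.02 m/s and distance of each of valve_plain, valve_flanged, valve_lug, valve_hex, caliper, plug_gauge, bonnet_bin from where it was at the start of the episode below 0.02 m and ((y of valve_flanged in the frame of valve_tray between 0.105 and 0.165 m and y of poppet_flanged in the frame of poppet_rack between 0.1005 and 0.1245 m) or (y of valve_flanged in the frame of valve_tray between 0.015 and 0.075 m and y of poppet_flanged in the frame of poppet_rack between 0.0255 and 0.0495 m) or (y of valve_flanged in the frame of valve_tray between -0.075 and -0.015 m and y of poppet_flanged in the frame of poppet_rack between -0.0495 and -0.0255 m) or (y of valve_flanged in the frame of valve_tray between -0.165 and -0.105 m and y of poppet_flanged in the frame of poppet_rack between -0.1245 and -0.1005 m)) and x of poppet_flanged in the frame of poppet_rack between -0.012 and 0.012 m and ((y of valve_lug in the frame of valve_tray between 0.105 and 0.165 m and y of poppet_lug in the frame of poppet_rack between 0.1005 and 0.1245 m) or (y of valve_lug in the frame of valve_tray between 0.015 and 0.075 m and y of poppet_lug in the frame of poppet_rack between 0.0255 and 0.0495 m) or (y of valve_lug in the frame of valve_tray between -0.075 and -0.015 m and y of poppet_lug in the frame of poppet_rack between -0.0495 and -0.0255 m) or (y of valve_lug in the frame of valve_tray between -0.165 and -0.105 m and y of poppet_lug in the frame of poppet_rack between -0.1245 and -0.1005 m)) and x of poppet_lug in the frame of poppet_rack between -0.012 and 0.012 m and ((y of valve_hex in the frame of valve_tray between 0.105 and 0.165 m and y of poppet_hex in the frame of poppet_rack between 0.1005 and 0.1245 m) or (y of valve_hex in the frame of valve_tray between 0.015 and 0.075 m and y of poppet_hex in the frame of poppet_rack between 0.0255 and 0.0495 m) or (y of valve_hex in the frame of valve_tray between -0.075 and -0.015 m and y of poppet_hex in the frame of poppet_rack between -0.0495 and -0.0255 m) or (y of valve_hex in the frame of valve_tray between -0.165 and -0.105 m and y of poppet_hex in the frame of poppet_rack between -0.1245 and -0.1005 m)) and x of poppet_hex in the frame of poppet_rack between -0.012 and 0.012 m); the robot touches nothing.
It fails at once if a poppet is let fall (faster than 0.45 m/s, as after a fall of 10 mm, with no finger on it) ((linear speed of poppet_plain above 0.45 m/s and contact force between the fingers and poppet_plain below 0.01 N) or (linear speed of poppet_flanged above 0.45 m/s and contact force between the fingers and poppet_flanged below 0.01 N) or (linear speed of poppet_lug above 0.45 m/s and contact force between the fingers and poppet_lug below 0.01 N) or (linear speed of poppet_hex above 0.45 m/s and contact force between the fingers and poppet_hex below 0.01 N)).
It fails at once if a valve body is tipped by more than 0.3 rad or shifted by more than 25 mm (angle between any of valve_plain, valve_flanged, valve_lug, valve_hex's own z axis and vertical above 0.3 rad or distance of any of valve_plain, valve_flanged, valve_lug, valve_hex from where it was at the start of the episode above 0.025 m).
It fails at once if the caliper, the plug gauge or the bin of bonnets is pushed more than 20 mm (distance of any of caliper, plug_gauge, bonnet_bin from where it was at the start of the episode above 0.02 m).
It also fails if it takes over 112 s, if anything falls off the work surface, if the arm or the gripper's body presses on something with over 40 N, if the wrist force passes 120 N, or if a joint passes its speed limit or range.

ROBOT

A 6-joint arm with a two-finger parallel gripper is mounted at the origin on the work surface. World frame = base frame: x ahead of the robot, y to its left, z up, the work surface at z = 0. Lengths are in mm, angles in rad, forces in N, time in s.
With the tool pointing down it reaches from about 400 to 925 mm from the base axis. Payload 12.5 kg.
Tool frame: the origin (TCP) lies midway between the tips of the shut fingers; the grasp point (between the pads) lies 19 mm behind it; z points along the fingers, y is the line along which they close (so a half turn about z gives the same grasp; the last joint's range is limited). The gripper opens to 95 mm and grips with 3 to 60 N. Pads are 20 mm wide; open, the fingers measure 119 mm over their backs; the gripper's body (75 mm by 180 mm) begins 59 mm behind the grasp point.
Start: joints at [1.066, 0.491, 1.559, -0, 1.092, -0.106], TCP at [242.681, 575.98, 214.661] pointing down, gripper open.
Joint ranges: [-3.1, 3.1], [-0.84, 2.19], [0.05, 2.79], [-1.13, 4.28], [0.06, 2.93], [-2.69, 2.69]. Speed limits (rad/s): [2.22, 2.22, 2.79, 3.14, 3.14, 3.14].

INTERFACE

Orientations are given as [roll, pitch, yaw] about the fixed x, y, z axes, in that order (R = Rz(yaw) Ry(pitch) Rx(roll)).
In Python, from cell import state, read_camera, camera_info, env gives the robot as it stands.
- The arm moves only by the tool move_arm, never from a script. Its argument "commands" is a list of rows, each a list of 3 entries, a list of its own where there are three numbers: the shift along the world's x, y, z in cm, then the turn, a rotation vector about the world's x, y, z in degrees, then the opening, from 0 (shut) to 1 (fully open). A call has 1 to 10 rows; each row shifts and turns the commanded pose from where the row before left it; what a row does not reach is not made up. A row lasts 1/10 s, in which the tool goes at most 50 mm and 8.59 degrees, less where a joint would pass 70% of its speed; a pose out of reach is approached as far as the arm can. A call with a gripper value outside its range is refused whole. The fingers move at their own pace and stop on an object; the grip force is fixed at half the most. Time passes only in rows, so rows that do not move let the fingers close. It gives the time, the measured TCP pose, the force, the opening and the grip force at its end, in the units of the state.
- state(): the state, without advancing time (a new reading comes with each control period).
- read_camera(name): name is "scene" or "side" or "wrist"; returns the picture (384x512x3 uint8, blue, green, red); there is no depth.
- camera_info(name): a dict with "K" (3x3 intrinsics, pixels), "cam_to_world" (4x4, takes a point from camera to world coordinates). Camera axes: x right, y down, z forward; pixel columns grow to the right and rows downward; lengths in mm; the calibration is good to about 2 mm. The wrist camera is an equidistant fisheye: a pixel r from the principal point sees the ray r / f radians off the axis. A picture is of the moment at which its call begins: read the wrist's pose just before it. camera_info takes no time and is no camera call; for the wrist camera it gives the pose at the moment of the call.
- env.job_done(): hands the job in; it is judged then, once.
The state is a dict: "t": time; "joints": joint angles; "qvel": joint speeds; "tau": joint torques, N m; "eef_pos": TCP position; "tcp_rot": TCP orientation; "ft_force": force on the tool from outside, world axes, zero at the start; "moment": the same for the moment, N m; "opening": opening from 0.0 (shut) to 1.0 (fully open); "grip_force": force on a finger pad.
Only numpy, scipy, OpenCV 4.12 (cv2) and the standard library are available. Lean on these libraries where they do the work, as an engineer would, in place of code of your own. Each camera call takes 0.05 s, during which the arm holds its last target. There are 200 camera calls.

## Working session

There is one attempt and no reset: what is moved stays moved. The work goes in short steps, Python scripts to look and compute and a tool call to move; the robot and the scene stay as the last step left them, time stands still between calls to the robot, and variables do not carry over. Pictures are saved under pics/ and viewed, at most 14 in all, crops included, and the job is handed in when it is done.

Besides the shell and the picture viewer there is one more tool, called after "Call:" as name(argument=value, ...) on one line, values as JSON. move_arm: Moves the arm, as the interface text tells. Its arguments: {"type":"object","properties":{"commands":{"type":"array"}},"required":["commands"]}

```bash
mkdir -p pics; ls
python3 - <<'E'
from cell import *
import cv2,numpy as np
np.set_printoptions(precision=3,suppress=True)
for n in("scene","side"):
    im=read_camera(n);cv2.imwrite(f"pics/{n}0.png",im);c=camera_info(n);print(n,c["K"],c["cam_to_world"])
print(state())
E
```

```text
pics
scene [[422.32    0.    244.96 ]
 [  0.    422.32  200.244]
 [  0.      0.      1.   ]] [[  -0.32     0.511   -0.798 1440.359]
 [   0.947    0.163   -0.275  258.211]
 [  -0.01    -0.844   -0.536  685.617]
 [   0.       0.       0.       1.   ]]
side [[382.192   0.    247.208]
 [  0.    382.192 194.022]
 [  0.      0.      1.   ]] [[   0.938   -0.219    0.27   266.823]
 [  -0.347   -0.629    0.696 -749.864]
 [   0.018   -0.746   -0.666  775.443]
 [   0.       0.       0.       1.   ]]
{'t': 0.1, 'joints': array([ 1.066,  0.491,  1.559, -0.   ,  1.092, -0.106]), 'qvel': array([-0.001, -0.003, -0.001,  0.   ,  0.   , -0.001]), 'tau': array([  0.002, -61.362, -25.861,   0.069,   0.047,  -0.   ]), 'eef_pos': array([242.574, 575.757, 214.119]), 'tcp_rot': array([-3.141, -0.   ,  2.743]), 'ft_force': array([-0.72 ,  0.395,  0.302]), 'moment': array([0.038, 0.037, 0.043]), 'grip_force': 0.0, 'opening': 1.0023539567915023}
```

View pics/scene0.png

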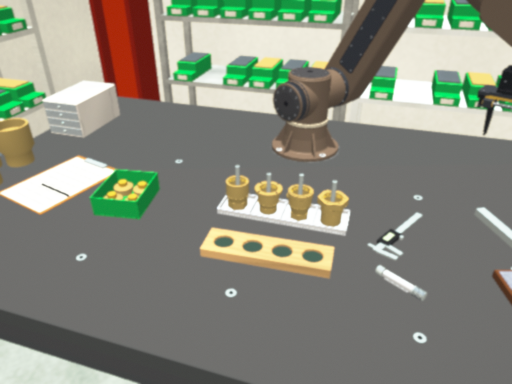

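View pics/side0.png

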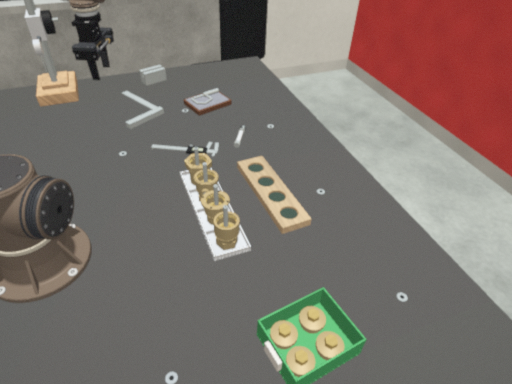

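Scene: stems at about (237,172), (268,180), (301,185), (334,188), with the rack seats at (224,242) to (313,256). Side: the valves run from (198,165) to (227,230) and the seats from (256,167) to (289,213). I'll enlarge both to get exact pixels.

Run:
```python
import cv2,numpy as np
a=cv2.imread("pics/scene0.png")[155:280,195:360];b=cv2.imread("pics/side0.png")[140:260,170:320]
a=cv2.resize(a,(792,600),interpolation=cv2.INTER_CUBIC);b=cv2.resize(b,(750,600),interpolation=cv2.INTER_CUBIC)
cv2.imwrite("pics/s1.png",a);cv2.imwrite("pics/d1.png",b)
```

```text
(no output)
```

View pics/s1.png

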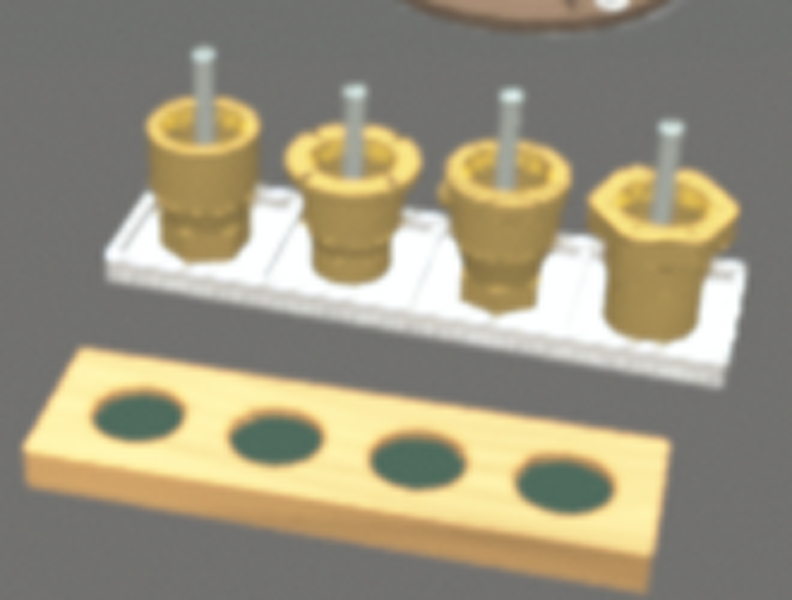

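View pics/d1.png

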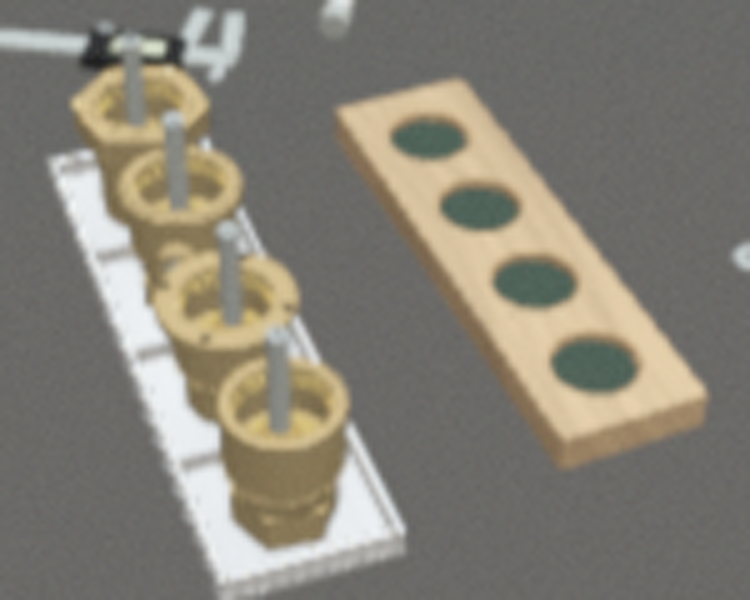

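From the robot's left (+y) the order is hex, lug, flanged, plain. In the scene crop the stem tops are at (671,128), (511,96), (354,91) and (204,54). In the side crop they are at (132,41), (175,119), (228,231) and (277,336). Next step is casting rays through these.

```bash
cat > h.py <<'E'
from cell import *
import cv2,numpy as np
np.set_printoptions(precision=1,suppress=True)
Z={'hex':130,'lug':136,'flanged':126,'plain':134}
def ray(c,p):
    K,T=np.array(c["K"]),np.array(c["cam_to_world"])
    return T[:3,3],T[:3,:3]@np.linalg.inv(K)@np.array([p[0],p[1],1.])
def plane(c,p,z):
    o,d=ray(c,p);return (o+d*(z-o[2])/d[2])[:2]
def wplane(c,p,z):   # equidistant fisheye
    K,T=np.array(c["K"]),np.array(c["cam_to_world"])
    v=np.array([(p[0]-K[0,2])/K[0,0],(p[1]-K[1,2])/K[1,1]]);r=np.hypot(*v)+1e-9
    d=T[:3,:3]@np.array([*(v/r*np.sin(r)),np.cos(r)]);o=T[:3,3]
    return (o+d*(z-o[2])/d[2])[:2]
E
python3 - <<'E'
from h import *
S={'hex':(671,128),'lug':(511,96),'flanged':(354,91),'plain':(204,54)}
D={'hex':(132,41),'lug':(175,119),'flanged':(228,231),'plain':(277,336)}
cs,cd=camera_info("scene"),camera_info("side")
for k in S:
    p=(np.array(S[k])+.5)/4.8-.5+[195,155];q=(np.array(D[k])+.5)/5-.5+[170,140]
    (o1,d1),(o2,d2)=ray(cs,p),ray(cd,q)
    t=np.linalg.lstsq(np.c_[d1,-d2],o2-o1,rcond=None)[0]
    print(k,plane(cs,p,Z[k]),plane(cd,q,Z[k]),"tri",(o1+d1*t[0]+o2+d2*t[1])/2)
for n,c,(x0,y0,x1,y1) in(("scene",cs,(195,225,345,275)),("side",cd,(230,150,315,225))):
    im=cv2.imread(f"pics/{n}0.png")[y0:y1,x0:x1].astype(int)
    m=((im[...,1]-im[...,2]>14)).astype(np.uint8)
    _,_,st,ce=cv2.connectedComponentsWithStats(m)
    for s,e in zip(st[1:],ce[1:]):
        if s[4]>40: print(n,s[2:],plane(c,e+[x0,y0],20))
E
```

```text
hex [453.3 167.5] [457.8 163.9] tri [457.2 166.6 130.3]
lug [455.1  78.4] [459.5  75.4] tri [458.8  77.7 136.4]
flanged [458.5 -11.4] [462.6 -13.7] tri [461.9 -11.8 126.4]
plain [ 456. -103.] [ 460.1 -105.6] tri [ 459.2 -103.5  134.2]
scene [ 16   8 103] [652.2 -72.5]
scene [ 17   8 109] [648.4   3. ]
scene [ 18   9 122] [643.6  77.7]
scene [ 18   9 127] [639.2 152.7]
side [13  6 56] [642.6 151.4]
side [14  6 64] [647.   75.7]
side [14  8 82] [651.1   1.4]
side [15  9 96] [655.7 -73.1]
```

The two views agree to about 4 mm, the heights match (130/136/126/134), and the spacings are right (about 90 for valves, 75 for seats). Going above the hex stem now, turning the fingers so they close along x.

Call:
move_arm(commands=[[[2.1,-4.1,0.2],[0,0,-6.7],0.6],[[2.1,-4.1,0.2],[0,0,-6.7],0.6],[[2.1,-4.1,0.2],[0,0,-6.7],0.6],[[2.1,-4.1,0.2],[0,0,-6.7],0.6],[[2.1,-4.1,0.2],[0,0,-6.7],0.6],[[2.1,-4.1,0.2],[0,0,-6.7],0.6],[[2.1,-4.1,0.2],[0,0,-6.7],0.6],[[2.1,-4.1,0.2],[0,0,-6.7],0.6],[[2.1,-4.1,0.2],[0,0,-6.7],0.6],[[2.1,-4.1,0.2],[0,0,-6.7],0.6]])

```text
t: 1.1
eef_pos: [453.1, 164.2, 234.7]
tcp_rot: [-3.142, 0.0, 1.569]
ft_force: [0.2, -0.6, -0.5]
opening: 0.599
grip_force: 0.0
```

Call:
move_arm(commands=[[[0,0,0],[0,0,0],0.6],[[0,0,0],[0,0,0],0.6]])

```text
t: 1.3
eef_pos: [452.8, 165.2, 234.4]
tcp_rot: [-3.141, 0.0, 1.572]
ft_force: [-0.6, 0.2, 0.6]
opening: 0.6
grip_force: 0.0
```

Run:
```python
from h import *
c=camera_info("wrist");im=read_camera("wrist");cv2.imwrite("pics/w0.png",im);print(c["K"],c["cam_to_world"],state()["eef_pos"],state()["tcp_rot"])
```

```text
[[297.3   0.  257.9]
 [  0.  297.3 193. ]
 [  0.    0.    1. ]] [[  1.    0.   -0.  450.5]
 [  0.   -1.   -0.3 236.3]
 [ -0.    0.3  -1.  404.7]
 [  0.    0.    0.    1. ]] [452.4 166.  234.4] [-3.1 -0.   1.6]
```

View pics/w0.png

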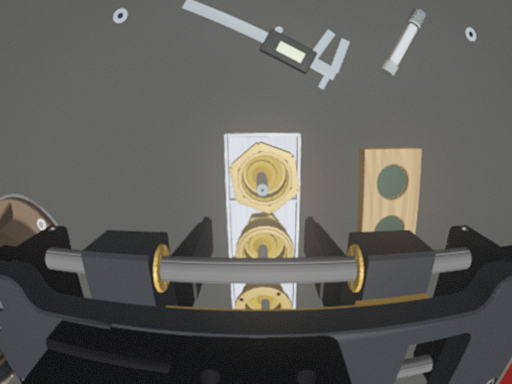

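The wrist view shows the hex valve on the left, its stem top near (262,191) and the leftmost seat near (392,182). I'll convert those two pixels to positions.

Run:
```python
from h import *
c=camera_info("wrist")
im=cv2.imread("pics/w0.png").astype(int)
m=((im[...,1]-im[...,2]>8)&(im[...,1]<110)).astype(np.uint8)[140:225,360:425]
_,_,st,ce=cv2.connectedComponentsWithStats(m)
for s,e in zip(st[1:],ce[1:]):
    if s[4]>100: print("seat",s,e+[360,140],wplane(c,e+[360,140],20))
for p in((262,191),(263,178)): print(wplane(c,p,130))
```

```text
[453.6 167.4]
[454.4 180. ]
```

Call:
move_arm(commands=[[[0.3,0,-3],[0,0,0],0.6],[[0,0,-3],[0,0,0],0.6],[[0,0,-3],[0,0,0],0.6],[[0,0,-2.5],[0,0,0],0.6],[[0,0,-1.5],[0,0,0],0.6],[[0,0,-1],[0,0,0],0.6],[[0,0,0],[0,0,0],0.6],[[0,0,0],[0,0,0],0.6]])

```text
t: 2.15
eef_pos: [455.7, 166.6, 95.1]
tcp_rot: [3.141, -0.0, 1.575]
ft_force: [0.7, -0.2, -0.0]
opening: 0.599
grip_force: 0.0
```

Run:
```python
from h import *
import copy
c=camera_info("wrist");im=read_camera("wrist");cv2.imwrite("pics/w1.png",im);print(state()["eef_pos"])
```

```text
[455.9 166.5  95.4]
```

View pics/w1.png

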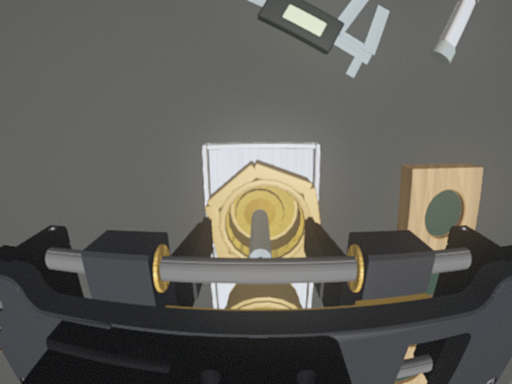

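The stem, top near (260,253), sits between the fingers, and the seat shows at (444,214). Closing.

Run:
```python
from h import *
c=camera_info("wrist")
print("stem",wplane(c,(260,253),130),"seat",wplane(c,(444,214),20))
```

```text
stem [454.4 170.9] seat [641.2 152.3]
```

Call:
move_arm(commands=[[[0,0,0],[0,0,0],0],[[0,0,0],[0,0,0],0],[[0,0,0],[0,0,0],0],[[0,0,0],[0,0,0],0],[[0,0,0],[0,0,0],0],[[0,0,0],[0,0,0],0],[[0,0,0],[0,0,0],0],[[0,0,0],[0,0,0],0]])

```text
t: 3.0
eef_pos: [455.6, 165.9, 94.5]
tcp_rot: [-3.141, 0.0, 1.573]
ft_force: [-0.0, 0.4, -2.1]
opening: 0.12
grip_force: 30.0
```

Held: opening 0.12 is about 11.4 mm. Lift, then carry.

Call:
move_arm(commands=[[[0,0,0.5],[0,0,0],0],[[0,0,1],[0,0,0],0],[[0,0,1.5],[0,0,0],0],[[0,0,1.5],[0,0,0],0],[[0,0,1],[0,0,0],0],[[0,0,0.5],[0,0,0],0],[[0,0,0],[0,0,0],0],[[0,0,0],[0,0,0],0]])

```text
t: 3.8
eef_pos: [455.5, 165.9, 154.4]
tcp_rot: [-3.141, 0.0, 1.573]
ft_force: [0.3, -0.1, -2.3]
opening: 0.123
grip_force: 30.0
```

Call:
move_arm(commands=[[[1,-0.1,0],[0,0,0],0],[[2,-0.1,0],[0,0,0],0],[[2.5,-0.2,0],[0,0,0],0],[[2.5,-0.2,0],[0,0,0],0],[[2.5,-0.2,0],[0,0,0],0],[[2.5,-0.2,0],[0,0,0],0],[[2.5,-0.2,0],[0,0,0],0],[[2,-0.2,0],[0,0,0],0],[[1.1,0,0],[0,0,0],0],[[0,0,0],[0,0,0],0]])

```text
t: 4.8
eef_pos: [642.5, 151.7, 153.6]
tcp_rot: [-3.141, 0.0, 1.573]
ft_force: [-0.9, 0.5, -0.7]
opening: 0.117
grip_force: 30.0
```

Run:
```python
from h import *
im=read_camera("wrist");s=read_camera("side");sc=read_camera("scene");print(state()["eef_pos"],state()["ft_force"],state()["opening"])
a=cv2.resize(s[110:260,170:320],(400,400),interpolation=cv2.INTER_CUBIC);b=cv2.resize(sc[135:285,205:355],(400,400),interpolation=cv2.INTER_CUBIC)
cv2.imwrite("pics/c1.png",np.hstack([a,b]))
```

```text
[640.9 152.1 154.4] [-0.6  0.7 -2. ] 0.12381913115451136
```

View pics/c1.png

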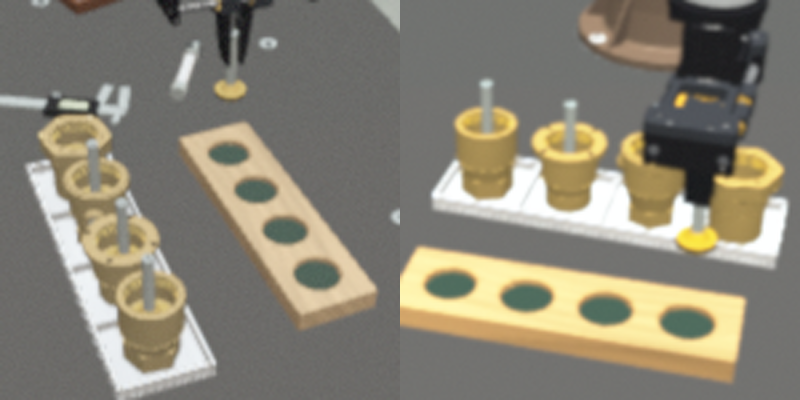

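The poppet hangs upright, with its disc at side crop (231,89) and scene crop (697,239). Checking the disc against the seat.

Run:
```python
from h import *
print(plane(camera_info("side"),(231.5*.375+169.6,89*.375+109.6),115),plane(camera_info("scene"),((697.5-400)*.375+204.6,239*.375+134.6),115))
```

```text
[642.7 150.6] [638.6 155. ]
```

Call:
move_arm(commands=[[[0,0,-1],[0,0,0],0],[[0,0,-2],[0,0,0],0],[[0,0,-2],[0,0,0],0],[[0,0,-2],[0,0,0],0],[[0,0,-1],[0,0,0],0],[[0,0,-0.6],[0,0,0],0],[[0,0,-0.4],[0,0,0],0],[[0,0,0],[0,0,0],0],[[0,0,0],[0,0,0],0]])

```text
t: 5.85
eef_pos: [642.0, 152.0, 65.3]
tcp_rot: [3.141, -0.0, 1.573]
ft_force: [-0.1, -0.0, -1.4]
opening: 0.122
grip_force: 30.0
```

Call:
move_arm(commands=[[[0,0,-0.1],[0,0,0],0],[[0,0,-0.1],[0,0,0],0],[[0,0,-0.1],[0,0,0],0],[[0,0,0],[0,0,0],0]])

```text
t: 6.25
eef_pos: [641.6, 151.9, 61.6]
tcp_rot: [-3.142, 0.0, 1.573]
ft_force: [1.6, -0.2, -1.2]
opening: 0.123
grip_force: 30.0
```

Call:
move_arm(commands=[[[0,0,-0.1],[0,0,0],0],[[0,0,0],[0,0,0],0],[[0,0,0],[0,0,0],0]])

```text
t: 6.55
eef_pos: [641.7, 152.0, 60.6]
tcp_rot: [3.142, -0.0, 1.573]
ft_force: [0.5, -0.2, -1.4]
opening: 0.122
grip_force: 30.0
```

Call:
move_arm(commands=[[[0,0,-0.1],[0,0,0],0],[[0,0,0],[0,0,0],0],[[0,0,0],[0,0,0],0]])

```text
t: 6.85
eef_pos: [641.9, 152.0, 60.5]
tcp_rot: [3.141, -0.0, 1.573]
ft_force: [-2.2, -0.5, 6.2]
opening: 0.118
grip_force: 30.0
```

Contact (6 N). Release, rise and go to the lug stem.

Call:
move_arm(commands=[[[0,0,0],[0,0,0],0.3],[[0,0,0],[0,0,0],0.6],[[0,0,0],[0,0,0],0.6],[[0,0,0],[0,0,0],0.6],[[0,0,2],[0,0,0],0.6],[[0,0,3],[0,0,0],0.6],[[0,0,3],[0,0,0],0.6],[[0,0,2],[0,0,0],0.6],[[0,0,1],[0,0,0],0.6]])

```text
t: 7.75
eef_pos: [642.2, 152.1, 171.6]
tcp_rot: [3.139, -0.0, 1.573]
ft_force: [0.9, -0.2, 0.4]
opening: 0.6
grip_force: 0.0
```

Call:
move_arm(commands=[[[-2,-0.9,0],[0,0,0],0.6],[[-2.6,-1,0],[0,0,0],0.6],[[-2.6,-1,0],[0,0,0],0.6],[[-2.6,-1,0],[0,0,0],0.6],[[-2.6,-1,0],[0,0,0],0.6],[[-2.6,-1,0],[0,0,0],0.6],[[-2.4,-1,0],[0,0,0],0.6],[[-1,-0.5,0],[0,0,0],0.6],[[0,0,0],[0,0,0],0.6],[[0,0,0],[0,0,0],0.6]])

```text
t: 8.75
eef_pos: [458.7, 78.1, 169.7]
tcp_rot: [3.141, -0.0, 1.573]
ft_force: [0.3, 0.3, 0.4]
opening: 0.604
grip_force: 0.0
```

Run:
```python
from h import *
im=read_camera("wrist");s=read_camera("side");sc=read_camera("scene");print(state()["eef_pos"],state()["tcp_rot"])
a=cv2.resize(s[110:260,170:320],(400,400),interpolation=cv2.INTER_CUBIC);b=cv2.resize(im[50:350,106:406],(400,400))
cv2.imwrite("pics/c2.png",np.hstack([a,b]))
```

```text
[458.5  78.2 169.5] [ 3.1 -0.   1.6]
```

View pics/c2.png

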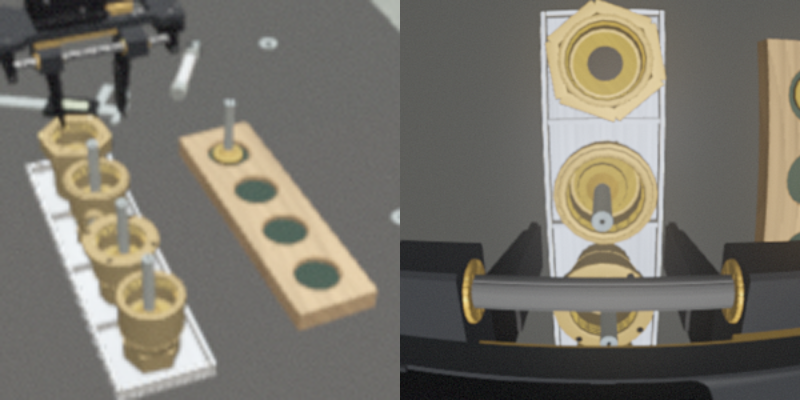

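The hex poppet stands centred in the leftmost seat. The lug stem lies between the finger lines, top at wrist crop (602,221). Descend 70 mm and close.

Call:
move_arm(commands=[[[0,0,-2],[0,0,0],0.6],[[0,0,-2],[0,0,0],0.6],[[0,0,-2],[0,0,0],0.6],[[0,0,-1],[0,0,0],0.6],[[0,0,0],[0,0,0],0.6],[[0,0,0],[0,0,0],0.6]])

```text
t: 9.5
eef_pos: [458.1, 78.1, 100.0]
tcp_rot: [3.141, 0.0, 1.574]
ft_force: [0.9, 0.5, 0.3]
opening: 0.599
grip_force: 0.0
```

Call:
move_arm(commands=[[[0,0,0],[0,0,0],0],[[0,0,0],[0,0,0],0],[[0,0,0],[0,0,0],0],[[0,0,0],[0,0,0],0],[[0,0,0],[0,0,0],0],[[0,0,0],[0,0,0],0],[[0,0,0],[0,0,0],0],[[0,0,0],[0,0,0],0]])

```text
t: 10.3
eef_pos: [457.6, 78.0, 99.6]
tcp_rot: [-3.141, -0.0, 1.573]
ft_force: [-0.0, 1.0, 0.1]
opening: 0.122
grip_force: 30.0
```

Call:
move_arm(commands=[[[0,0,0.5],[0,0,0],0],[[0,0,1],[0,0,0],0],[[0,0,1.5],[0,0,0],0],[[0,0,1.5],[0,0,0],0],[[0,0,1],[0,0,0],0],[[0,0,0.5],[0,0,0],0],[[0,0,0],[0,0,0],0],[[0,0,0],[0,0,0],0]])

```text
t: 11.1
eef_pos: [457.5, 78.0, 159.4]
tcp_rot: [-3.141, 0.0, 1.573]
ft_force: [0.2, 0.6, -1.1]
opening: 0.119
grip_force: 30.0
```

Call:
move_arm(commands=[[[1,-0.1,0],[0,0,0],0],[[2,0,0],[0,0,0],0],[[2.5,0,0],[0,0,0],0],[[2.7,0,0],[0,0,0],0],[[2.7,0,0],[0,0,0],0],[[2.7,0,0],[0,0,0],0],[[2.5,0,0],[0,0,0],0],[[2,0,0],[0,0,0],0],[[0.7,0,0],[0,0,0],0],[[0,0,0],[0,0,0],0]])

```text
t: 12.1
eef_pos: [646.0, 76.8, 158.6]
tcp_rot: [-3.14, 0.0, 1.573]
ft_force: [-0.2, -0.7, -1.3]
opening: 0.123
grip_force: 30.0
```

Call:
move_arm(commands=[[[0,0,-1],[0,0,0],0],[[0,0,-2],[0,0,0],0],[[0,0,-2],[0,0,0],0],[[0,0,-2],[0,0,0],0],[[0,0,-1.2],[0,0,0],0],[[0,0,-0.8],[0,0,0],0],[[0,0,-0.5],[0,0,0],0],[[0,0,-0.2],[0,0,0],0],[[0,0,0],[0,0,0],0],[[0,0,0],[0,0,0],0]])

```text
t: 13.1
eef_pos: [645.9, 77.0, 63.2]
tcp_rot: [3.141, 0.0, 1.573]
ft_force: [1.1, -0.5, -1.0]
opening: 0.12
grip_force: 30.0
```

Call:
move_arm(commands=[[[0,0,-0.1],[0,0,0],0],[[0,0,-0.1],[0,0,0],0],[[0,0,-0.1],[0,0,0],0],[[0,0,0],[0,0,0],0],[[0,0,0],[0,0,0],0]])

```text
t: 13.6
eef_pos: [645.7, 77.0, 59.7]
tcp_rot: [3.141, -0.0, 1.573]
ft_force: [-0.1, -0.0, -1.2]
opening: 0.117
grip_force: 30.0
```

Call:
move_arm(commands=[[[0,0,-0.1],[0,0,0],0],[[0,0,0],[0,0,0],0],[[0,0,0],[0,0,0],0]])

```text
t: 13.9
eef_pos: [645.9, 77.0, 59.6]
tcp_rot: [3.141, 0.0, 1.574]
ft_force: [-3.0, 0.6, 7.5]
opening: 0.119
grip_force: 30.0
```

Contact. Release, go to the flanged stem.

Call:
move_arm(commands=[[[0,0,0],[0,0,0],0.3],[[0,0,0],[0,0,0],0.6],[[0,0,0],[0,0,0],0.6],[[0,0,0],[0,0,0],0.6],[[0,0,2],[0,0,0],0.6],[[0,0,3],[0,0,0],0.6],[[0,0,3],[0,0,0],0.6],[[0,0,2],[0,0,0],0.6],[[0,0,1],[0,0,0],0.6]])

```text
t: 14.8
eef_pos: [646.2, 77.0, 170.6]
tcp_rot: [3.139, -0.0, 1.573]
ft_force: [-0.1, 0.1, -0.1]
opening: 0.603
grip_force: 0.0
```

Call:
move_arm(commands=[[[-2,-1,0],[0,0,0],0.6],[[-2.6,-1.3,0],[0,0,0],0.6],[[-2.6,-1.3,0],[0,0,0],0.6],[[-2.6,-1.3,0],[0,0,0],0.6],[[-2.6,-1.3,0],[0,0,0],0.6],[[-2.6,-1.3,0],[0,0,0],0.6],[[-2.5,-1,0],[0,0,0],0.6],[[-1,-0.4,0],[0,0,0],0.6],[[0,0,0],[0,0,0],0.6],[[0,0,0],[0,0,0],0.6]])

```text
t: 15.8
eef_pos: [461.7, -12.0, 168.7]
tcp_rot: [3.141, 0.0, 1.573]
ft_force: [0.2, 0.2, -0.4]
opening: 0.603
grip_force: 0.0
```

Run:
```python
from h import *
im=read_camera("wrist");s=read_camera("side");print(state()["eef_pos"],state()["tcp_rot"])
a=cv2.resize(s[110:260,170:320],(400,400),interpolation=cv2.INTER_CUBIC);b=cv2.resize(im[50:350,106:406],(400,400))
cv2.imwrite("pics/c3.png",np.hstack([a,b]))
```

```text
[461.7 -11.8 168.5] [3.1 0.  1.6]
```

View pics/c3.png

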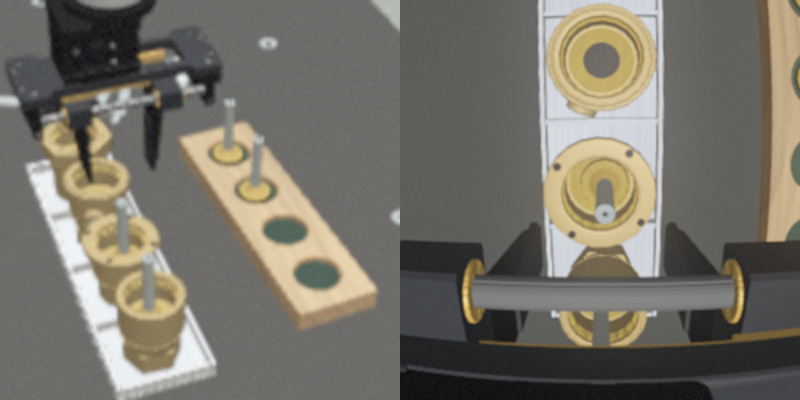

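Two poppets stand in their seats, and the flanged stem (wrist crop (604,213)) lies between the fingers. Descend 78 mm, close, lift.

Call:
move_arm(commands=[[[0,0,-2],[0,0,0],0.6],[[0,0,-2.5],[0,0,0],0.6],[[0,0,-2],[0,0,0],0.6],[[0,0,-1.3],[0,0,0],0.6],[[0,0,0],[0,0,0],0.6],[[0,0,0],[0,0,0],0.6]])

```text
t: 16.5
eef_pos: [461.2, -11.8, 90.7]
tcp_rot: [-3.141, -0.0, 1.574]
ft_force: [0.7, -0.7, -0.3]
opening: 0.602
grip_force: 0.0
```

Call:
move_arm(commands=[[[0,0,0],[0,0,0],0],[[0,0,0],[0,0,0],0],[[0,0,0],[0,0,0],0],[[0,0,0],[0,0,0],0],[[0,0,0],[0,0,0],0],[[0,0,0],[0,0,0],0],[[0,0,0],[0,0,0],0],[[0,0,0],[0,0,0],0]])

```text
t: 17.3
eef_pos: [460.6, -12.0, 90.6]
tcp_rot: [-3.141, -0.0, 1.573]
ft_force: [0.6, -0.2, -0.2]
opening: 0.119
grip_force: 30.0
```

Call:
move_arm(commands=[[[0,0,0.5],[0,0,0],0],[[0,0,1],[0,0,0],0],[[0,0,1.5],[0,0,0],0],[[0,0,1.5],[0,0,0],0],[[0,0,1],[0,0,0],0],[[0,0,0.5],[0,0,0],0],[[0,0,0],[0,0,0],0],[[0,0,0],[0,0,0],0]])

```text
t: 18.1
eef_pos: [460.5, -12.0, 150.4]
tcp_rot: [-3.141, -0.0, 1.573]
ft_force: [-0.3, 0.2, -1.6]
opening: 0.118
grip_force: 30.0
```

Call:
move_arm(commands=[[[1,0,0],[0,0,0],0],[[2,0,0],[0,0,0],0],[[2.5,0.2,0],[0,0,0],0],[[2.8,0.3,0],[0,0,0],0],[[2.8,0.3,0],[0,0,0],0],[[2.8,0.3,0],[0,0,0],0],[[2.5,0.2,0],[0,0,0],0],[[1.8,0.1,0],[0,0,0],0],[[0.7,0,0],[0,0,0],0],[[0,0,0],[0,0,0],0]])

```text
t: 19.1
eef_pos: [650.0, 2.0, 149.6]
tcp_rot: [-3.141, -0.0, 1.574]
ft_force: [-0.4, 0.2, -1.8]
opening: 0.116
grip_force: 30.0
```

Call:
move_arm(commands=[[[0,0,-1],[0,0,0],0],[[0,0,-2],[0,0,0],0],[[0,0,-2],[0,0,0],0],[[0,0,-1.5],[0,0,0],0],[[0,0,-1],[0,0,0],0],[[0,0,-0.6],[0,0,0],0],[[0,0,-0.4],[0,0,0],0],[[0,0,-0.2],[0,0,0],0],[[0,0,0],[0,0,0],0],[[0,0,0],[0,0,0],0]])

```text
t: 20.1
eef_pos: [649.9, 2.0, 64.1]
tcp_rot: [3.141, 0.0, 1.573]
ft_force: [0.0, 0.3, -1.6]
opening: 0.122
grip_force: 30.0
```

Call:
move_arm(commands=[[[0,0,-0.1],[0,0,0],0],[[0,0,-0.1],[0,0,0],0],[[0,0,0],[0,0,0],0],[[0,0,0],[0,0,0],0]])

```text
t: 20.5
eef_pos: [649.7, 2.0, 61.7]
tcp_rot: [3.142, 0.0, 1.573]
ft_force: [0.1, -0.3, -1.5]
opening: 0.117
grip_force: 30.0
```

Call:
move_arm(commands=[[[0,0,-0.1],[0,0,0],0],[[0,0,0],[0,0,0],0],[[0,0,-0.1],[0,0,0],0],[[0,0,0],[0,0,0],0],[[0,0,0],[0,0,0],0]])

```text
t: 21.0
eef_pos: [649.8, 2.0, 60.5]
tcp_rot: [3.141, 0.0, 1.573]
ft_force: [-2.5, 0.6, 6.1]
opening: 0.122
grip_force: 30.0
```

Contact. Release, go to the plain stem at (459,-104).

Call:
move_arm(commands=[[[0,0,0],[0,0,0],0.3],[[0,0,0],[0,0,0],0.6],[[0,0,0],[0,0,0],0.6],[[0,0,0],[0,0,0],0.6],[[0,0,2],[0,0,0],0.6],[[0,0,3],[0,0,0],0.6],[[0,0,3],[0,0,0],0.6],[[0,0,2],[0,0,0],0.6],[[0,0,1],[0,0,0],0.6]])

```text
t: 21.9
eef_pos: [650.2, 1.9, 171.6]
tcp_rot: [3.139, 0.0, 1.573]
ft_force: [0.2, 0.2, 1.0]
opening: 0.6
grip_force: 0.0
```

Call:
move_arm(commands=[[[-2,-1.1,0],[0,0,0],0.6],[[-2.6,-1.5,0],[0,0,0],0.6],[[-2.6,-1.5,0],[0,0,0],0.6],[[-2.6,-1.5,0],[0,0,0],0.6],[[-2.7,-1.5,0],[0,0,0],0.6],[[-2.7,-1.5,0],[0,0,0],0.6],[[-2.6,-1.4,0],[0,0,0],0.6],[[-1.2,-0.6,0],[0,0,0],0.6],[[0,0,0],[0,0,0],0.6],[[0,0,0],[0,0,0],0.6]])

```text
t: 22.9
eef_pos: [460.5, -104.0, 169.7]
tcp_rot: [3.141, 0.0, 1.573]
ft_force: [0.3, -0.5, 0.2]
opening: 0.599
grip_force: 0.0
```

Run:
```python
from h import *
im=read_camera("wrist");s=read_camera("side");print(state()["eef_pos"],state()["tcp_rot"])
a=cv2.resize(s[110:260,170:320],(400,400),interpolation=cv2.INTER_CUBIC);b=cv2.resize(im[50:350,106:406],(400,400))
cv2.imwrite("pics/c4.png",np.hstack([a,b]))
```

```text
[ 460.7 -103.7  169.5] [3.1 0.  1.6]
```

View pics/c4.png

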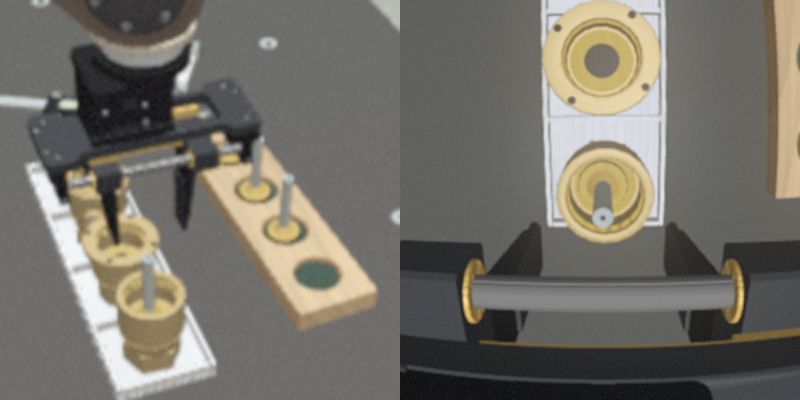

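The third poppet stands in its seat, and the plain stem (wrist crop (602,217)) lies between the fingers. Descend 71 mm, close, lift.

Call:
move_arm(commands=[[[0,0,-2],[0,0,0],0.6],[[0,0,-2],[0,0,0],0.6],[[0,0,-2],[0,0,0],0.6],[[0,0,-1.1],[0,0,0],0.6],[[0,0,0],[0,0,0],0.6],[[0,0,0],[0,0,0],0.6]])

```text
t: 23.6
eef_pos: [460.1, -103.9, 98.9]
tcp_rot: [3.141, 0.0, 1.574]
ft_force: [-0.6, 0.3, 0.3]
opening: 0.601
grip_force: 0.0
```

Call:
move_arm(commands=[[[0,0,0],[0,0,0],0],[[0,0,0],[0,0,0],0],[[0,0,0],[0,0,0],0],[[0,0,0],[0,0,0],0],[[0,0,0],[0,0,0],0],[[0,0,0],[0,0,0],0],[[0,0,0],[0,0,0],0],[[0,0,0],[0,0,0],0]])

```text
t: 24.4
eef_pos: [459.6, -104.0, 98.6]
tcp_rot: [-3.141, -0.0, 1.573]
ft_force: [0.0, -0.4, -0.7]
opening: 0.123
grip_force: 30.0
```

Call:
move_arm(commands=[[[0,0,0.5],[0,0,0],0],[[0,0,1],[0,0,0],0],[[0,0,1.5],[0,0,0],0],[[0,0,1.5],[0,0,0],0],[[0,0,1],[0,0,0],0],[[0,0,0.5],[0,0,0],0],[[0,0,0],[0,0,0],0],[[0,0,0],[0,0,0],0]])

```text
t: 25.2
eef_pos: [459.5, -104.0, 158.4]
tcp_rot: [-3.141, -0.0, 1.573]
ft_force: [0.9, 0.7, -0.4]
opening: 0.122
grip_force: 30.0
```

Call:
move_arm(commands=[[[1,0,0],[0,0,0],0],[[2,0.2,0],[0,0,0],0],[[2.7,0.5,0],[0,0,0],0],[[2.9,0.5,0],[0,0,0],0],[[2.9,0.5,0],[0,0,0],0],[[2.9,0.5,0],[0,0,0],0],[[2.5,0.5,0],[0,0,0],0],[[1.8,0.3,0],[0,0,0],0],[[0.7,0.1,0],[0,0,0],0],[[0,0,0],[0,0,0],0]])

```text
t: 26.2
eef_pos: [654.0, -72.8, 157.6]
tcp_rot: [-3.141, -0.0, 1.574]
ft_force: [0.3, 0.4, -0.8]
opening: 0.121
grip_force: 30.0
```

Call:
move_arm(commands=[[[0,0,-1],[0,0,0],0],[[0,0,-2],[0,0,0],0],[[0,0,-2],[0,0,0],0],[[0,0,-2],[0,0,0],0],[[0,0,-1.2],[0,0,0],0],[[0,0,-0.7],[0,0,0],0],[[0,0,-0.4],[0,0,0],0],[[0,0,-0.2],[0,0,0],0],[[0,0,0],[0,0,0],0],[[0,0,0],[0,0,0],0]])

```text
t: 27.2
eef_pos: [653.9, -73.1, 64.3]
tcp_rot: [3.141, 0.0, 1.573]
ft_force: [0.2, -0.5, -0.5]
opening: 0.122
grip_force: 30.0
```

Call:
move_arm(commands=[[[0,0,-0.1],[0,0,0],0],[[0,0,-0.1],[0,0,0],0],[[0,0,0],[0,0,0],0],[[0,0,0],[0,0,0],0]])

```text
t: 27.6
eef_pos: [653.7, -73.0, 61.7]
tcp_rot: [3.141, 0.0, 1.573]
ft_force: [-0.4, 0.1, -1.6]
opening: 0.119
grip_force: 30.0
```

Call:
move_arm(commands=[[[0,0,-0.1],[0,0,0],0],[[0,0,0],[0,0,0],0],[[0,0,-0.1],[0,0,0],0],[[0,0,0],[0,0,0],0],[[0,0,0],[0,0,0],0]])

```text
t: 28.1
eef_pos: [653.9, -73.0, 60.6]
tcp_rot: [3.141, 0.0, 1.573]
ft_force: [-2.5, 0.7, 7.2]
opening: 0.119
grip_force: 30.0
```

Contact. Release, rise well clear and check everything.

Call:
move_arm(commands=[[[0,0,0],[0,0,0],0.3],[[0,0,0],[0,0,0],0.6],[[0,0,0],[0,0,0],0.6],[[0,0,0],[0,0,0],0.6],[[0,0,2],[0,0,0],0.6],[[0,0,3],[0,0,0],0.6],[[0,0,3],[0,0,0],0.6],[[0,0,3],[0,0,0],0.6],[[0,0,3],[0,0,0],0.6],[[0,0,2],[0,0,0],0.6]])

```text
t: 29.1
eef_pos: [654.0, -73.1, 221.9]
tcp_rot: [3.139, 0.0, 1.573]
ft_force: [0.7, 0.3, 0.8]
opening: 0.602
grip_force: 0.0
```

Call:
move_arm(commands=[[[-2,-3,0],[0,0,0],0.6],[[-3,-4,0],[0,0,0],0.6],[[-3,-4,0],[0,0,0],0.6],[[-3,-4,0],[0,0,0],0.6],[[-2,-3,0],[0,0,0],0.6],[[0,0,0],[0,0,0],0.6],[[0,0,0],[0,0,0],0.6],[[0,0,0],[0,0,0],0.6]])

```text
t: 29.9
eef_pos: [524.1, -252.4, 219.6]
tcp_rot: [3.141, -0.0, 1.574]
ft_force: [0.2, 0.3, -0.1]
opening: 0.605
grip_force: 0.0
```

Run:
```python
from h import *
s=read_camera("side");sc=read_camera("scene");print(state()["eef_pos"],state()["qvel"])
a=cv2.resize(s[110:260,170:320],(400,400),interpolation=cv2.INTER_CUBIC);b=cv2.resize(sc[150:300,195:345],(400,400),interpolation=cv2.INTER_CUBIC)
cv2.imwrite("pics/c5.png",np.hstack([a,b]))
```

```text
[ 524.3 -252.   219.5] [ 0.  0. -0. -0. -0. -0.]
```

View pics/c5.png

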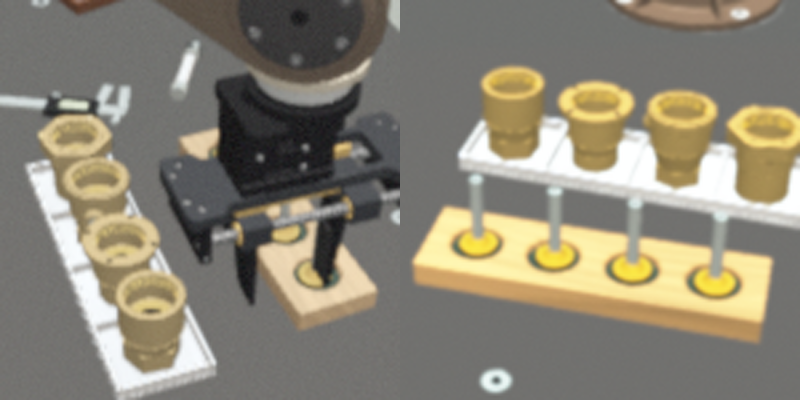

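The scene crop shows all four poppets upright and centred in their seats, discs at (477,243), (554,254), (632,268) and (714,281). The valves have not moved. Handing in.

```bash
python3 -c "
from cell import env
print(env.job_done())"
```

```text
the job is handed in; nothing more can be done
None
```

All four poppets stand upright in the rack in valve order (left to right: hex, lug, flanged, plain), the valves and tools look undisturbed in the last images, and the job was handed in at about 30 s; no verdict was returned.

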